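# Fetch the long watch case from behind the jewellery boxes

### The job

A client wants to see the long flat watch case that lies at the back of the stock tray, behind the three upright jewellery boxes. Stand all three boxes upright on the grey felt pad before you touch the case, lay the case right way up and lengthwise in the middle of the large recess of the black viewing tray, and only then put each box back upright in the stock tray, on the very spot where it stood and square as before. Leave the loupe, the small jar and the caliper where they are.

Things in the scene. Friction and masses are not known exactly. Their poses are not given: they have to be found in the camera images.
- stock_tray: Fixed stock tray, 180 (x) x 250 (y) mm: cream floor, its top 6 mm above the desk; black rim 16 mm high, 8 mm thick on left, right and far sides, open to the robot. Origin under its centre at desk height; x to the far rim, z up. Three boxes stand in a row along y in its front half, in any order, about 74 mm apart; the long case lies along y about 87 mm behind them.
- square_box: Brown leather ring box, square, 52 x 52 mm, 68 mm high, brass seam and a small brass clasp on its front (-x) side. Loose, about 0.14 kg. Origin at the centre of its underside; x, y parallel to its sides, z up.
- round_box: Brown leather round jewellery case, an upright cylinder 54 mm in diameter, 77 mm high, with a brass band. Loose, about 0.13 kg. Origin at the centre of its underside; z up.
- oblong_box: Brown leather pendant box standing on end, 42 (x) x 62 (y) mm, 88 mm high, the tallest; brass seam, a small brass clasp on its front (-x) side. Loose, about 0.17 kg. Origin at the centre of its underside; x is its narrow direction, z up.
- long_case: Long flat brown leather watch case, 52 (x) x 190 (y) mm, 36 mm high, two brass clasps on one long side. Loose, about 0.24 kg, balanced about its middle. Origin at the centre of its underside; y runs along its length, x across it, z up.
- view_tray: Fixed black viewing tray, 272 (x) x 188 mm, rims 22 mm high, 14 mm wide. Large flat recess 244 (x) x 104 (y) mm; beside it at +y a trough 50 mm wide behind a 20 mm high divider. Origin at desk height under the middle of the large recess, whose floor is 8 mm higher; x along the length, z up. Left or right of the stock tray.
- side_pad: Fixed grey felt pad, 280 (x) x 200 (y) mm, on the other side of the stock tray from the viewing tray. Origin under its centre at desk height, felt top 4 mm higher; x along its length, z up. The three boxes fit in a row along x, 80 mm apart; the small jar stands near its +x, +y corner.
- loupe: Folded black loupe with a steel lens ring, about 50 x 26 mm, 16 mm high, lying in the trough of the viewing tray. Loose, to be left alone. Origin at the underside of its middle.
- gem_jar: Small glass jar with an aluminium lid, 37 mm in diameter, 40 mm high, standing on the felt pad near a corner (about 115 mm along x and 70 mm along y of the pad's centre). Loose, to be left alone. Origin at the centre of its underside.
- caliper: Steel digital caliper with a black slider, 230 mm long, lying flat (13 mm high at most) along y on the desk between the robot and the stock tray. Loose, to be left alone. Origin under the middle of its beam, y along the beam.
Things that resemble listed ones, but are neither listed nor needed, are in the scene too. What is shaped like the long_case but orange or turquoise is not meant.

How it is judged:
On the way, in this order (a step that is already met when the one before it is completed fails the run):
1. all three boxes stand upright and released on the felt pad, the long case not yet moved (x of square_box in the frame of side_pad between -0.13 and 0.13 m and y of square_box in the frame of side_pad between -0.09 and 0.09 m and z of square_box in the frame of side_pad between 0 and 0.008 m and angle between each of square_box, round_box, oblong_box's own z axis and vertical below 0.1 rad and contact force between each of square_box, round_box, oblong_box and the fingers below 0.05 N and linear speed of each of square_box, round_box, oblong_box below 0.02 m/s and x of round_box in the frame of side_pad between -0.13 and 0.13 m and y of round_box in the frame of side_pad between -0.09 and 0.09 m and z of round_box in the frame of side_pad between 0 and 0.008 m and x of oblong_box in the frame of side_pad between -0.13 and 0.13 m and y of oblong_box in the frame of side_pad between -0.09 and 0.09 m and z of oblong_box in the frame of side_pad between 0 and 0.008 m and distance of long_case from where it was at the start of the episode below 0.03 m), for 0.2 s.
2. the long case lies right way up and lengthwise in the middle of the viewing tray's recess, released, while all three boxes still stand on the pad (x of square_box in the frame of side_pad between -0.13 and 0.13 m and y of square_box in the frame of side_pad between -0.09 and 0.09 m and z of square_box in the frame of side_pad between 0 and 0.008 m and angle between each of square_box, round_box, oblong_box's own z axis and vertical below 0.1 rad and contact force between each of square_box, round_box, oblong_box, long_case and the fingers below 0.05 N and linear speed of each of square_box, round_box, oblong_box, long_case below 0.02 m/s and x of round_box in the frame of side_pad between -0.13 and 0.13 m and y of round_box in the frame of side_pad between -0.09 and 0.09 m and z of round_box in the frame of side_pad between 0 and 0.008 m and x of oblong_box in the frame of side_pad between -0.13 and 0.13 m and y of oblong_box in the frame of side_pad between -0.09 and 0.09 m and z of oblong_box in the frame of side_pad between 0 and 0.008 m and x of long_case in the frame of view_tray between -0.02 and 0.02 m and y of long_case in the frame of view_tray between -0.02 and 0.02 m and z of long_case in the frame of view_tray between 0.004 and 0.012 m and angle between long_case's own z axis and vertical below 0.08 rad and angle between the y axis of long_case and the x axis of view_tray, either way round below 0.15 rad), for 0.2 s.
At the end, for the whole second after the job is handed in: The case lies flat, right way up, within 20 mm of the middle of the viewing tray's recess and 9 degrees of its length; each box stands upright within 15 mm of where it stood, the square and oblong ones within 14 degrees of square to the stock tray; all released and at rest (x of long_case in the frame of view_tray between -0.02 and 0.02 m and y of long_case in the frame of view_tray between -0.02 and 0.02 m and z of long_case in the frame of view_tray between 0.004 and 0.012 m and angle between long_case's own z axis and vertical below 0.08 rad and angle between the y axis of long_case and the x axis of view_tray, either way round below 0.15 rad and contact force between each of long_case, square_box, round_box, oblong_box and the fingers below 0.05 N and linear speed of each of long_case, square_box, round_box, oblong_box below 0.02 m/s and distance of each of square_box, round_box, oblong_box from where it was at the start of the episode below 0.015 m and angle between each of square_box, round_box, oblong_box's own z axis and vertical below 0.1 rad and angle between the x axis of oblong_box and the x axis of stock_tray, either way round below 0.25 rad and (angle between the x axis of square_box and the x axis of stock_tray, either way round below 0.25 rad or angle between the x axis of square_box and the y axis of stock_tray, either way round below 0.25 rad)); the robot touches nothing.
It fails at once if the loupe, the jar or the caliper is shifted by more than 20 mm (distance of any of loupe, gem_jar, caliper from where it was at the start of the episode above 0.02 m).
It fails at once if a box or the case is tipped right over (angle between any of square_box, round_box, oblong_box, long_case's own z axis and vertical above 1.2 rad).
It also fails if it takes over 144 s, if anything falls off the work surface, if the arm or the gripper's body presses on something with over 40 N, if the wrist force passes 120 N, or if a joint passes its speed limit or range.

### The arm

A 6-joint arm with a two-finger parallel gripper is mounted at the origin on the work surface. World frame = base frame: x ahead of the robot, y to its left, z up, the work surface at z = 0. Lengths are in m, angles in rad, forces in N, time in s.
With the tool pointing down it reaches from about 0.375 to 0.9 m from the base axis. Payload 3.1 kg.
Tool frame: the origin (TCP) lies at the very end of the fingers, on their centre line; the grasp point (between the pads) lies 19 mm behind it; z points along the fingers, y is the direction in which the jaws open and shut (so a half turn about z gives the same grasp; the last joint's range is limited). The gripper opens to 87 mm and grips with 3 to 60 N. Pads are 19 mm wide; open, the fingers measure 117 mm over their backs; the gripper's body (75 mm by 190 mm) begins 51 mm behind the grasp point.
Start: joints at [1.101, 0.527, 1.433, -0, 1.181, -0.178], TCP at [0.18, 0.599, 0.223] pointing down, gripper open.
Joint ranges: [-3.08, 3.08], [-0.75, 2.2], [0.22, 2.44], [-1.43, 4.57], [0, 2.65], [-2.85, 2.85]. Speed limits (rad/s): [2.79, 2.79, 3.14, 3.14, 3.14, 3.14].

### API

Orientations are given as a unit quaternion [x, y, z, w].
In Python, from plant import arm, command_gripper, grab_frame, job gives the robot as it stands. Calls block until the motion is done:
- arm.move_to(position, orientation): joint-space move of the TCP to a pose.
- arm.move_l(position, vel=0.15, orientation=None, force_limit=None): straight line of the TCP; orientation=None keeps the orientation; vel is the mean speed in m/s. With force_limit (N) it stops when the force on the tool has changed by that much, and returns True; else False.
- arm.goto_joints(angles): joint-space move.
- command_gripper(opening, f_grip=None): opening from 0.0 (shut) to 1.0 (fully open); f_grip is the grip in N (None keeps the last); returns when the fingers have stopped.
- arm.hold(seconds).
- arm.inverse_kinematics(position, orientation): joint angles nearest the present ones, or None.
- arm.observe(): the state.
- grab_frame(name): name is "scene" or "side" or "wrist"; returns a dict with "img" (384x512x3 uint8, blue, green, red), "camera_matrix" (3x3 intrinsics, pixels), "dist_coeffs" ([k1, k2, p1, p2, k3] as OpenCV has them; the pictures are not rectified), "camera_from_world" (4x4, takes a point from world to camera coordinates); the wrist camera has in their place "hand_eye" (4x4, takes a point from camera to tool coordinates, whose origin is the TCP and whose axes are the flange's). Camera axes: x right, y down, z forward; pixel columns grow to the right and rows downward; lengths in m; the calibration is good to about 2 mm. A picture is of the moment at which its call begins: read the wrist's pose just before it. There is no depth.
A pose or a line that the arm cannot do raises arm.IKError and nothing moves.
- job.sign_off(): hands the job in, once; it reports no verdict.
The state is a dict: "time": time; "joint_positions": joint angles; "dq": joint speeds; "joint_torque": joint torques, N m; "tool_pos": TCP position; "orientation": TCP orientation; "contact_force": force on the tool from outside, world axes, zero at the start; "moment": the same for the moment, N m; "opening": opening from 0.0 (shut) to 1.0 (fully open).
Only numpy, scipy, OpenCV 4.12 (cv2) and the standard library are available. Lean on these libraries where they do the work, as an engineer would, in place of code of your own. Each camera call takes 0.05 s, during which the arm holds its last target. There are 200 camera calls.

## Working session

There is one attempt and no reset: what is moved stays moved. The work goes in short steps, each a Python script; the robot and the scene stay as the last script left them, time stands still between calls to the robot, and variables do not carry over. Pictures are saved under pics/ and viewed, about 12 in all and at most 16, crops included, and the job is handed in when it is done.

```bash
ls; mkdir -p pics; python3 - <<'E'
from plant import *
import cv2, numpy as np
for n in ("scene","side"):
    f=grab_frame(n); cv2.imwrite(f"pics/{n}0.png",f["img"])
    T=np.array(f["camera_from_world"]); print(n,np.round(f["camera_matrix"],1).tolist(),f["dist_coeffs"],np.round(-T[:3,:3].T@T[:3,3],3))
f=grab_frame("wrist");print(f["hand_eye"],arm.observe())
cv2.imwrite("pics/both0.png",np.vstack([cv2.imread("pics/scene0.png"),cv2.imread("pics/side0.png")])[:, :])
E
```

```text
pics
scene [[352.4, 0.0, 251.2], [0.0, 352.4, 189.6], [0.0, 0.0, 1.0]] [0.01294363 0.         0.         0.         0.        ] [0.858 0.421 0.742]
side [[433.1, 0.0, 258.1], [0.0, 433.1, 192.4], [0.0, 0.0, 1.0]] [-0.02743476  0.          0.          0.          0.        ] [ 0.358 -0.778  1.018]
[[-4.18879763e-04 -9.56969588e-01 -2.90187924e-01  7.94457726e-02]
 [ 9.99999887e-01 -3.36041114e-04 -3.35295100e-04  2.00765797e-04]
 [ 2.23352140e-04 -2.90188032e-01  9.56969621e-01 -1.63979186e-01]
 [ 0.00000000e+00  0.00000000e+00  0.00000000e+00  1.00000000e+00]] {'time': 0.15, 'joint_positions': array([ 1.10055061e+00,  5.28259640e-01,  1.43358441e+00, -2.45083213e-05,
        1.18135389e+00, -1.78498380e-01]), 'dq': array([-0.00069134, -0.00244864, -0.00481732, -0.00027219,  0.00012478,
        0.00235926]), 'joint_torque': array([ 7.93531090e-04, -4.40430772e+01, -1.76841795e+01,  6.34016027e-02,
        5.51589264e-02, -8.84509200e-05]), 'tool_pos': array([0.17949696, 0.59811012, 0.2217996 ]), 'orientation': array([ 1.45352213e-01,  9.89379649e-01, -7.64399624e-04, -2.45071993e-04]), 'contact_force': array([ 0.61078213,  0.04947204, -0.01896434]), 'moment': array([-0.0370832 ,  0.001329  , -0.03369345]), 'opening': 0.9986991832155881}
```

View pics/scene0.png

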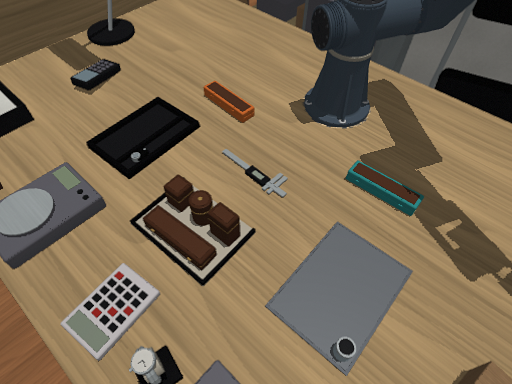

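View pics/side0.png

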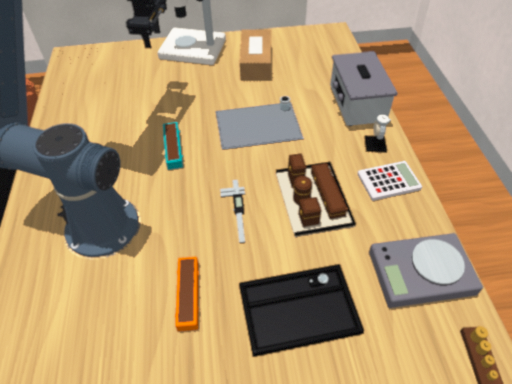

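The scene image shows the pad on the robot's left (corners about (340,224), (411,271), (349,371), (268,305), jar at (345,347)), the stock tray in the middle and the viewing tray on its right with the loupe at (135,156). In the row, the boxes run square (178,190), round (200,203), oblong (224,222), with the case behind at (178,236). The side view agrees. Next come the helpers and a coarse measurement.

```bash
cat > h.py <<'E'
from plant import arm, command_gripper, grab_frame, job
import cv2, numpy as np
from scipy.spatial.transform import Rotation as R
def cam(name):
    """frame, world_from_camera"""
    o=arm.observe(); f=grab_frame(name)
    if name=="wrist":
        T=np.eye(4); T[:3,:3]=R.from_quat(o["orientation"]).as_matrix(); T[:3,3]=o["tool_pos"]
        W=T@np.array(f["hand_eye"])
    else: W=np.linalg.inv(np.array(f["camera_from_world"]))
    f["W"]=W; return f
def px2w(f,px,z):
    u=cv2.undistortPoints(np.float64(px).reshape(-1,1,2),np.array(f["camera_matrix"]),np.array(f["dist_coeffs"]))[:,0]
    d=np.c_[u,np.ones(len(u))]@f["W"][:3,:3].T; c=f["W"][:3,3]
    return (c+d*((z-c[2])/d[:,2])[:,None])[:,:2]
def w2px(f,P):
    V=np.linalg.inv(f["W"]); 
    return cv2.projectPoints(np.float64(P).reshape(-1,1,3),cv2.Rodrigues(V[:3,:3])[0],V[:3,3],np.array(f["camera_matrix"]),np.array(f["dist_coeffs"]))[0][:,0]
def down(yaw):
    """tool down, jaw axis (tool y) at world angle yaw (mod pi)"""
    a=np.array([np.cos(yaw),np.sin(yaw),0]); z=np.array([0,0,-1.])
    return R.from_matrix(np.c_[np.cross(a,z),a,z]).as_quat()
def rect(f,mask,z):
    """largest blob of mask cast to plane z: min area rect (centre, size, long axis angle)"""
    c=max(cv2.findContours(mask.astype(np.uint8),cv2.RETR_EXTERNAL,cv2.CHAIN_APPROX_NONE)[0],key=cv2.contourArea)
    p=px2w(f,c.reshape(-1,2),z)*1000
    q=cv2.boxPoints(cv2.minAreaRect(p.astype(np.float32)))
    e=[q[1]-q[0],q[2]-q[1]]; L=[np.linalg.norm(v) for v in e]; v=e[int(L[1]>L[0])]
    return q.mean(0)/1000, sorted(L), np.degrees(np.arctan2(v[1],v[0]))%180
E
python3 - <<'E'
from h import *
for n in("scene","side"):
    f=cam(n); im=f["img"].astype(int); hsv=cv2.cvtColor(f["img"],cv2.COLOR_BGR2HSV)
    sp=im.max(2)-im.min(2); 
    lab=cv2.connectedComponentsWithStats(((im.max(2)<60)).astype(np.uint8))
    g=cv2.connectedComponentsWithStats(((im.max(2)>80)&(im.max(2)<150)&(sp<30)).astype(np.uint8))
    seeds={"scene":dict(view=(145,135),pad=(340,280)),"side":dict(view=(300,310),pad=(255,125))}[n]
    for k,(x,y) in seeds.items():
        L=(lab if k=="view" else g)[1]; w=L[y-10:y+10,x-10:x+10].ravel(); w=w[w>0]
        m=L==np.bincount(w).argmax() if len(w) else None
        print(n,k,im[y,x], rect(f,m,.022 if k=="view" else .004) if m is not None else None)
f=cam("scene")
print(px2w(f,[(340,224),(411,271),(349,371),(268,305)],.004).round(3))
print("view",px2w(f,[(89,141),(157,98),(199,126),(127,175)],.022).round(3))
print("stock",px2w(f,[(131,223),(204,282),(254,230)],.016).round(3))
print("tops sq,round,obl",px2w(f,[(179,184)],.068),px2w(f,[(200,198)],.077),px2w(f,[(225,214)],.088),"case",px2w(f,[(178,234)],.042))
s=cam("side"); print("stock side",px2w(s,[(277,168),(330,161),(354,228),(298,234)],.016).round(3))
E
```

```text
scene view [22 20 20] (array([ 0.5161236 , -0.31934366], dtype=float32), [np.float32(202.69441), np.float32(277.13812)], np.float32(3.5788472))
scene pad [114 110 107] (array([0.50603586, 0.36330053], dtype=float32), [np.float32(199.80939), np.float32(280.56992)], np.float32(1.8622303))
side view [44 44 45] (array([ 0.50954014, -0.33578852], dtype=float32), [np.float32(188.34317), np.float32(265.45535)], np.float32(3.4957883))
side pad [158 150 145] None
[[0.372 0.27 ]
 [0.366 0.456]
 [0.632 0.467]
 [0.643 0.273]]
view [[ 0.643 -0.409]
 [ 0.39  -0.423]
 [ 0.386 -0.228]
 [ 0.643 -0.225]]
stock [[ 0.722 -0.097]
 [ 0.703  0.142]
 [ 0.534  0.132]]
tops sq,round,obl [[ 0.5870526  -0.06783228]] [[0.58408796 0.00635874]] [[0.58013741 0.08628745]] case [[0.67183859 0.02371774]]
stock side [[ 0.534  0.135]
 [ 0.706  0.14 ]
 [ 0.71  -0.123]
 [ 0.55  -0.12 ]]
```

```bash
python3 - <<'E'
from h import *
import pickle
S={}
for n,(x,y) in dict(pad=(.45,.36),stock=(.55,.015),view=(.45,-.33)).items():
    arm.move_to([x,y,.36],down(np.pi/2)); arm.hold(.3)
    f=cam("wrist"); S[n]=f; cv2.imwrite(f"pics/w_{n}.png",f["img"])
    print(n,f["W"][:3,3].round(3),np.round(f["camera_matrix"],1)[0],arm.observe()["time"],arm.observe()["joint_positions"].round(2))
pickle.dump(S,open("S.pkl","wb"))
a=[cv2.resize(S[n]["img"],(400,300)) for n in S]
cv2.imwrite("pics/m1.png",np.vstack([np.hstack(a[::2]),np.hstack([a[1]*0,a[1]])]))
E
```

```text
pad [0.37  0.361 0.524] [314.1   0.  258.2] 2.1333 [ 0.48  0.33  1.37  0.    1.44 -1.09]
stock [0.471 0.016 0.524] [314.1   0.  258.2] 3.8333 [-0.17  0.29  1.43  0.    1.42 -1.75]
view [ 0.371 -0.329  0.524] [314.1   0.  258.2] 5.5333 [-0.83  0.3   1.41  0.    1.42 -2.4 ]
```

View pics/w_stock.png

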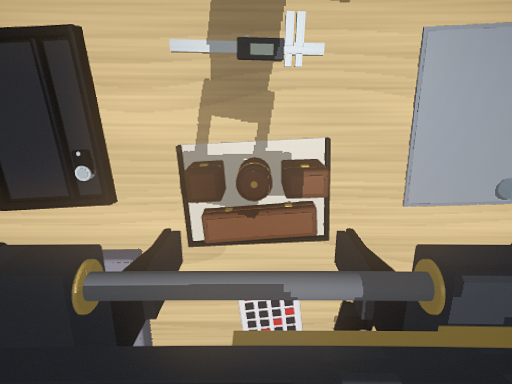

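View pics/m1.png

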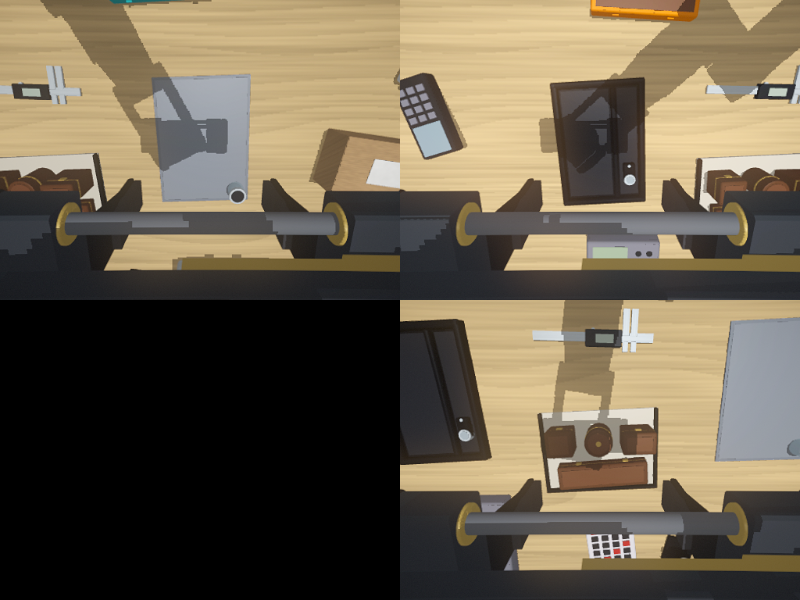

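The wrist view shows, with up toward the robot and right = +y: square (205,182), round (254,180), oblong (304,180), and the case at (260,222) with its clasps on the near side. I'll measure the fixed trays, then take a closer look at the boxes.

```bash
python3 - <<'E'
from h import *
import pickle
S=pickle.load(open("S.pkl","rb"))
f=S["view"];im=f["img"].astype(int); m=(im.max(2)<75); m[262:]=0; m[:90]=0; m[:, :180]=0; m[:,325:]=0
m=cv2.morphologyEx(m.astype(np.uint8),cv2.MORPH_OPEN,np.ones((5,5)))
print("view top rim",rect(f,m,.022)); m1=m
f=S["pad"];im=f["img"].astype(int); m=(im[...,0]>im[...,2]-5)&(im.max(2)>50); m[258:]=0;m[:80]=0;m[:,:185]=0;m[:,330:]=0
print("pad",rect(f,m,.004))
arm.move_to([.585,.01,.2],down(np.pi/2)); arm.hold(.3)
f=cam("wrist"); pickle.dump(f,open("C.pkl","wb")); cv2.imwrite("pics/c.png",cv2.resize(f["img"][60:290,90:430],(800,541),interpolation=cv2.INTER_CUBIC))
print(arm.observe()["tool_pos"])
E
```

```text
view top rim (array([ 0.5107689, -0.3314573], dtype=float32), [np.float32(184.49182), np.float32(268.8337)], np.float32(3.396095))
pad (array([0.5087209, 0.3629366], dtype=float32), [np.float32(199.51534), np.float32(283.8051)], np.float32(1.8393797))
[0.58509815 0.00935073 0.20023996]
```

View pics/c.png

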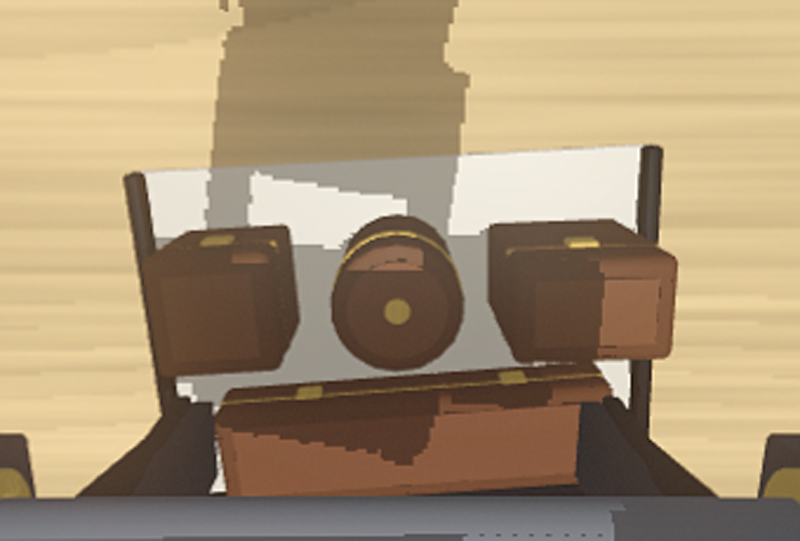

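```bash
python3 - <<'E'
from h import *
import pickle
f=pickle.load(open("C.pkl","rb")); s=340/800
g=lambda P:np.array(P)*s+[90,60]
def q(P,z):
    p=px2w(f,g(P),z); e=np.diff(np.r_[p,p[:1]],axis=0)
    print((p*1000).round(0).tolist(),"c",p.mean(0).round(4),"L",(np.linalg.norm(e,axis=1)*1000).round(0),"ang",(np.degrees(np.arctan2(e[:,1],e[:,0]))%90).round(1))
q([(147,262),(285,250),(280,368),(165,376)],.074)
q([(505,255),(677,255),(670,358),(517,360)],.094)
print("knob",px2w(f,g([(397,312)]),.083), "circle",px2w(f,g([(332,305),(463,305),(398,370)]),.083).round(4))
q([(218,418),(608,390),(578,487),(228,496)],.042)
print("stock front rim corners",px2w(f,g([(125,177),(663,148)]),.016).round(4), "floor front",px2w(f,g([(147,174),(638,148)]),.006).round(4))
# stock via far picture
S=pickle.load(open("S.pkl","rb"))["stock"]
print("stock",px2w(S,[(177,146),(330,138),(328,241),(190,246)],.016).round(4)); print("case top", px2w(S,[(203,216),(316,204),(317,235),(205,242)],.042).round(4))
E
```

```text
[[571.0, -90.0], [566.0, -35.0], [617.0, -39.0], [620.0, -88.0]] c [ 0.5935 -0.0632] L [56. 51. 48. 49.] ang [ 5.  85.   4.1  3.1]
[[564.0, 50.0], [564.0, 114.0], [605.0, 115.0], [606.0, 56.0]] c [0.5847 0.0838] L [64. 41. 59. 42.] ang [89.8  2.4  0.8  8.7]
knob [[0.5894519  0.00961659]] circle [[ 0.5865 -0.0161]
 [ 0.5866  0.0357]
 [ 0.6141  0.01  ]]
[[654.0, -75.0], [640.0, 109.0], [691.0, 98.0], [696.0, -73.0]] c [0.6702 0.0144] L [184.  52. 171.  42.] ang [ 4.4 78.3  1.6  2.8]
stock front rim corners [[ 0.5439 -0.1165]
 [ 0.5311  0.1317]] floor front [[ 0.5435 -0.1095]
 [ 0.5318  0.1235]]
stock [[ 0.5434 -0.115 ]
 [ 0.5304  0.1307]
 [ 0.7106  0.1393]
 [ 0.7206 -0.1051]]
case top [[ 0.6539 -0.0744]
 [ 0.633   0.1094]
 [ 0.6875  0.114 ]
 [ 0.7005 -0.0733]]
```

Tray yaw is about 3.2°, and the box centres are 73.5 mm apart as they should be. I'll grip along the tray's x axis, where there is room for the fingers, and stagger the boxes on the pad.

```bash
cat >> h.py <<'E'
Y=np.radians(3.2)
PAD=np.array([.5075,.363]); PY=np.radians(1.85)
def padpt(x,y): return PAD+[x*np.cos(PY)-y*np.sin(PY), x*np.sin(PY)+y*np.cos(PY)]
# name: stock xy, grip TCP z in stock, pad xy, open width
B=dict(square=([.5930,-.0635],.047,padpt(-.085,-.045),.070),
       round=([.5885,.0100],.053,padpt(0,.035),.072),
       oblong=([.5845,.0835],.062,padpt(.085,-.045),.062))
def best(xy,z,yaw):
    c=[(abs(q[5]),tuple(o)) for o in (down(yaw),down(yaw+np.pi)) if (q:=arm.inverse_kinematics([*xy,z],o)) is not None]
    return np.array(min(c)[1])
def carry(src,zs,ys,dst,zd,yd,w,lift=.125):
    """pick at src (TCP height zs), place at dst (TCP height zd, or on contact)"""
    o=best(src,zs+lift,ys); arm.move_to([*src,zs+lift],o); command_gripper(w/.087)
    if arm.move_l([*src,zs],.12,force_limit=15): print("CONTACT descending",arm.observe()["tool_pos"]); return False
    command_gripper(0,20); arm.hold(.2); wd=arm.observe()["opening"]*87; print("width mm",round(wd,1))
    if wd<30: print("MISSED"); return False
    arm.move_l([*src,zs+lift],.12)
    print("held",round(arm.observe()["opening"]*87,1))
    o=best(dst,zd+lift,yd); arm.move_to([*dst,zd+lift],o)
    arm.move_l([*dst,zd+.015],.15); c=arm.move_l([*dst,zd-.002],.03,force_limit=4)
    p=arm.observe()["tool_pos"]; print("contact",c,"z err mm",((p[2]-zd)*1000).round(1))
    command_gripper(w/.087); arm.hold(.2); arm.move_l([*dst,zd+lift],.15); print("t",arm.observe()["time"]); return True
E
python3 - <<'E'
from h import *
xy,z,p,w=B["square"]; print(carry(xy,z,Y,p,z-.002,Y,w))
f=cam("scene"); cv2.imwrite("pics/s1.png",f["img"])
E
```

```text
width mm 52.2
held 52.1
contact True z err mm 0.0
t 17.075
True
```

View pics/s1.png

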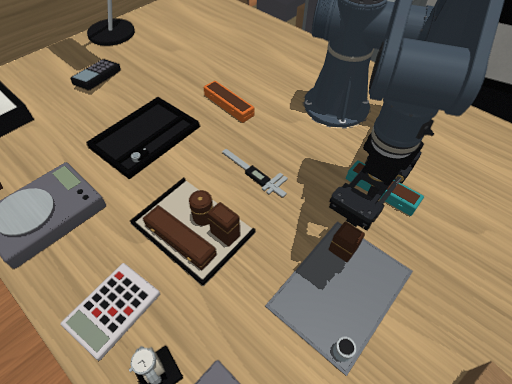

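The square box stands upright on the pad at (347,240), and the rest is undisturbed. Time is fine, so the other two follow.

```bash
python3 - <<'E'
from h import *
import pickle
for n in("round","oblong"):
    xy,z,p,w=B[n]
    if not carry(xy,z,Y,p,z-.002,Y,w): break
else:
    V={}
    for n,(x,y) in dict(padv=(.45,.33),case=(.60,.015),view=(.50,-.34)).items():
        arm.move_to([x,y,.3],down(np.pi/2)); arm.hold(.3); V[n]=cam("wrist")
    pickle.dump(V,open("V.pkl","wb"))
    c=[cv2.resize(V[n]["img"][:260],(400,203)) for n in ("padv","view")]
    cv2.imwrite("pics/m2.png",np.vstack([np.hstack(c),cv2.resize(V["case"]["img"][:260],(800,406))[:380]]))
    print(arm.observe()["time"])
E
```

```text
width mm 53.4
held 53.6
contact True z err mm 0.2
t 26.5167
width mm 41.9
held 42.2
contact True z err mm 0.1
t 35.5583
40.5833
```

View pics/m2.png

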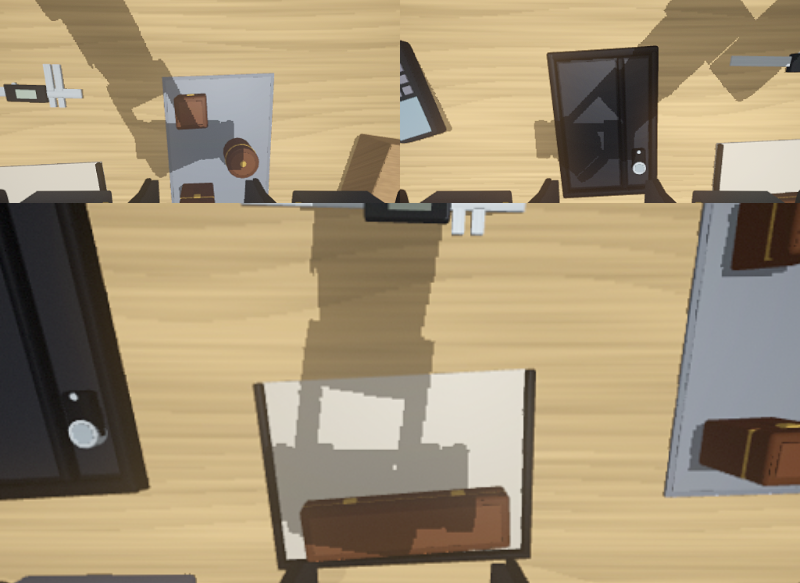

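All three boxes stand on the pad. The case's top corners are at montage (302,509), (507,494), (509,545), (306,560), and the viewing tray's rim corners at (547,53), (658,46), (657,190), (565,198).

```bash
python3 - <<'E'
from h import *
import pickle
V=pickle.load(open("V.pkl","rb"))
def q(p):
    e=np.diff(np.r_[p,p[:1]],axis=0)
    print((p*1000).round(0).tolist(),"c",p.mean(0).round(4),"L",(np.linalg.norm(e,axis=1)*1000).round(0),"ang",(np.degrees(np.arctan2(e[:,1],e[:,0]))%90).round(1))
q(px2w(V["case"],(np.array([(302,509),(507,494),(509,545),(306,560)])-[0,203])/1.5625,.042))
f=V["case"];im=f["img"].astype(int); m=(im[...,2]>im[...,0]*1.7)&(im[...,2]<190)&(im[...,0]<90); m[:180]=0;m[240:]=0;m[:,:170]=0;m[:,335:]=0
print("case mask",rect(f,m,.042))
f=V["view"];q(px2w(f,(np.array([(547,53),(658,46),(657,190),(565,198)])-[400,0])/.78125,.022))
im=f["img"].astype(int); m=(im.max(2)<75); m[254:]=0; m[:50]=0; m[:, :180]=0; m[:,335:]=0
print("view",rect(f,cv2.morphologyEx(m.astype(np.uint8),cv2.MORPH_OPEN,np.ones((5,5))),.022))
E
```

```text
[[651.0, -75.0], [637.0, 108.0], [685.0, 113.0], [700.0, -74.0]] c [0.6683 0.018 ] L [184.  49. 188.  50.] ang [4.4 5.7 4.6 1. ]
case mask (array([0.6664196 , 0.01291027], dtype=float32), [np.float32(58.843193), np.float32(195.65268)], np.float32(94.17544))
[[383.0, -431.0], [372.0, -246.0], [634.0, -230.0], [651.0, -412.0]] c [ 0.51   -0.3298] L [185. 262. 183. 269.] ang [3.4 3.5 5.6 3.9]
view (array([ 0.5169246 , -0.32755977], dtype=float32), [np.float32(193.82234), np.float32(280.897)], np.float32(3.9460332))
```

```bash
python3 - <<'E'
from h import *
import pickle
print(carry([.669,.0165],.021,np.radians(4.2),[.5138,-.358],.023,np.radians(93.6),.068))
arm.move_to([.50,-.34,.3],down(np.pi/2)); arm.hold(.3); f=cam("wrist"); pickle.dump(f,open("D.pkl","wb"))
cv2.imwrite("pics/d.png",cv2.resize(f["img"][20:280,150:370],(660,600)*1 if 0 else (508,600)))
s=cam("scene"); cv2.imwrite("pics/s2.png",s["img"])
E
```

```text
width mm 51.7
held 52.0
contact True z err mm 0.3
t 50.6
True
```

View pics/d.png

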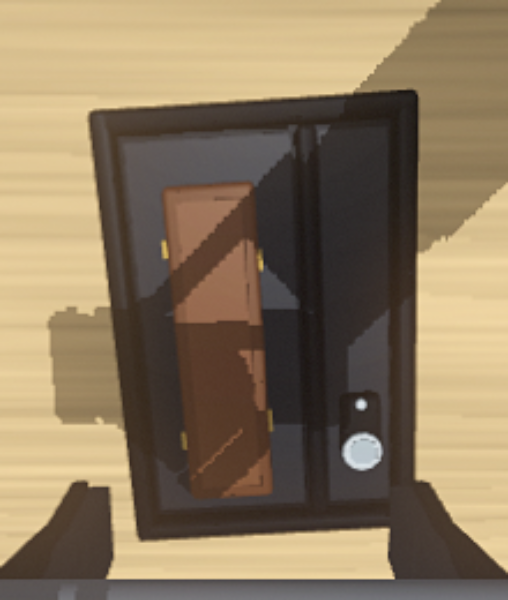

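```bash
python3 - <<'E'
from h import *
import pickle
f=pickle.load(open("D.pkl","rb")); g=lambda P:np.array(P)/[508/220,600/260]+[150,20]
r=px2w(f,g([(92,113),(415,92),(415,524),(140,538)]),.022); c=px2w(f,g([(164,187),(253,182),(272,493),(190,497)]),.044)
print((r*1000).round(),(c*1000).round())
ax=(r[3]-r[0])/np.linalg.norm(r[3]-r[0]); 
o=r.mean(0); x2=r[2]+r[3]-r[0]-r[1]; x2/=np.linalg.norm(x2); y2=np.array([-x2[1],x2[0]])
org=o-.028*y2; d=c.mean(0)-org; print("outer",o,"yaw",np.degrees(np.arctan2(x2[1],x2[0])),"case offset x,y mm",d@x2*1000,d@y2*1000)
cx=c[2]+c[3]-c[0]-c[1]; print("case yaw",np.degrees(np.arctan2(cx[1],cx[0])))
print("floor edges y",px2w(f,g([(118,137),(303,127),(130,300),(310,300)]),.022).round(3))
E
```

```text
[[ 384. -429.]
 [ 373. -247.]
 [ 640. -230.]
 [ 650. -414.]] [[ 423. -387.]
 [ 421. -338.]
 [ 608. -326.]
 [ 610. -378.]]
outer [ 0.511579   -0.33002786] yaw 3.5315341595416716 case offset x,y mm 2.1373967281391915 0.46769571114495895
case yaw 3.347613006224212
floor edges y [[ 0.396 -0.415]
 [ 0.391 -0.31 ]
 [ 0.489 -0.413]
 [ 0.489 -0.303]]
```

The case sits within about 2 mm and 0.2° of the middle. Now each box goes back along exactly the reverse path.

```bash
python3 - <<'E'
from h import *
import pickle
for n in("oblong","round","square"):
    xy,z,p,w=B[n]
    if not carry(p,z-.002,Y,xy,z,Y,w): break
arm.move_to([.585,.01,.2],down(np.pi/2)); arm.hold(.3)
f=cam("wrist"); pickle.dump(f,open("E.pkl","wb")); cv2.imwrite("pics/e.png",cv2.resize(f["img"][60:290,90:430],(800,541),interpolation=cv2.INTER_CUBIC))
arm.move_to([.18,.599,.223],[.14535,.98938,0,0]) if 0 else arm.goto_joints([1.101,.527,1.433,0,1.181,-.178])
cv2.imwrite("pics/s3.png",cam("scene")["img"]); print(arm.observe()["time"])
E
```

```text
width mm 42.1
held 42.0
contact True z err mm 0.1
t 63.7333
width mm 53.5
held 53.7
contact True z err mm 0.2
t 73.2667
width mm 52.1
held 51.6
contact True z err mm 0.1
t 82.6917
86.8833
```

View pics/e.png

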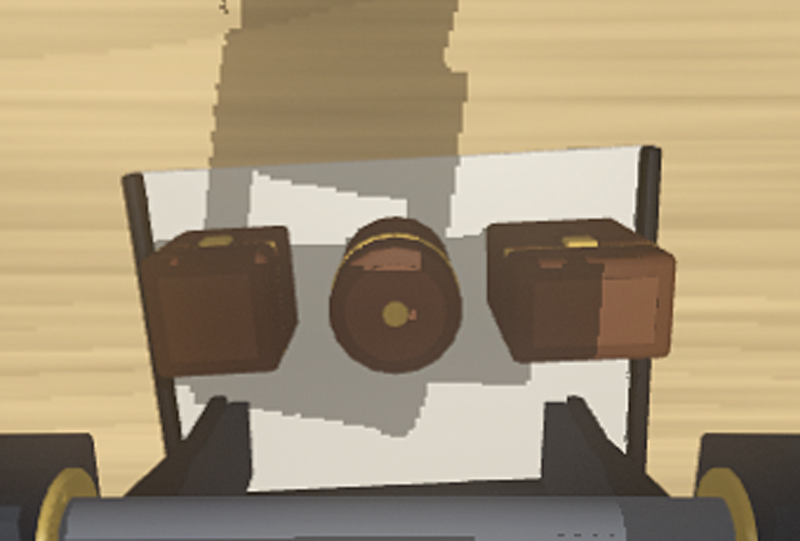

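View pics/s3.png

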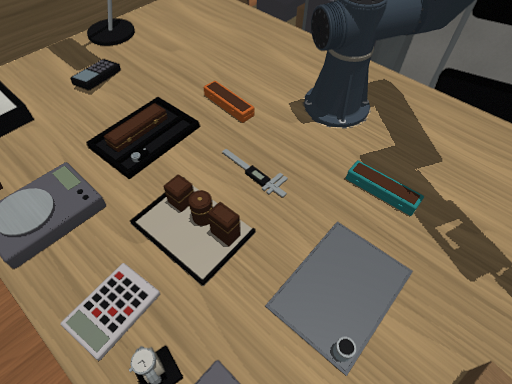

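The close view from the same pose shows all three boxes within about 2 crop pixels (1 mm) of the first one: knob at (395,314) against (397,312), and the square and oblong top corners unchanged. The scene view shows the case in the viewing tray at (137,125), with the loupe, jar and caliper where they were.

```bash
python3 -c "
from h import *
job.sign_off(); print(arm.observe()['time'])"
```

```text
the job is handed in; nothing more can be done
the job is handed in; nothing more can be done
```

The job is done and handed in at about 87 s of the 144 s allowed. I moved the three boxes to the felt pad, laid the case in the viewing tray's recess, and then put each box back on its spot.

- **Case:** it lay about 2 mm and 0.2° off the middle of the recess, measured right after I released it. The final scene picture still shows it there.
- **Boxes:** a close picture from the same camera pose as before shows all three upright and square, within about 1–2 mm of where they stood.
- **Loupe, jar and caliper:** they look unmoved in the pictures; I did not measure them.
- **Checks:** none failed. The jaw widths matched the given sizes at every pick. The scene camera's first estimate of the viewing tray was about 12 mm off the wrist camera's, because its mask took in the tray walls, so I used the wrist camera's value.

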